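# Index the swivel vise and lock it with its bar

## Robot

A 7-joint arm with a two-finger parallel gripper is mounted at the origin on the work surface. World frame = base frame: x ahead of the robot, y to its left, z up, the work surface at z = 0. Lengths are in m, angles in rad, forces in N, time in s.
With the tool pointing down it reaches from about 0.425 to 0.95 m from the base axis. Payload 4.7 kg.
Tool frame: the origin (TCP) lies at the very end of the fingers, on their centre line; the grasp point (between the pads) lies 19 mm behind it; z points along the fingers, y is the line along which they close (so a half turn about z gives the same grasp; the last joint's range is limited). The gripper opens to 85 mm and grips with 20 to 120 N. Pads are 22 mm wide; open, the fingers measure 114 mm over their backs; the gripper's body (76 mm by 85 mm) begins 54 mm behind the grasp point. The pads swing forward as they close: fully open they stand 13 mm farther back than shut.
Start: joints at [1.24, 0.469, -0.049, 1.532, 0.024, 1.141, -0.082], TCP at [0.201, -0.644, 0.231] pointing down, gripper open.
Joint ranges: [-2.59, 2.59], [-0.33, 1.99], [-1.39, 1.29], [0.1, 2.45], [-1.04, 4.18], [0.21, 1.99], [-2.66, 2.66]. Speed limits (rad/s): [2.57, 2.57, 3.14, 3.14, 3.14, 3.14, 3.14].

## Interface

Orientations are given as [roll, pitch, yaw] about the fixed x, y, z axes, in that order (R = Rz(yaw) Ry(pitch) Rx(roll)).
In Python, from station import ctrl, vision gives the robot as it stands.
- The arm moves only by the tool arm_command, never from a script. Its argument "commands" is a list of rows, each a list of 6 numbers: the shift along the tool's x, y, z in mm, then the turn, a rotation vector about the tool's x, y, z in degrees. In form: [[dx, dy, dz, rx, ry, rz], ...]. A call has 1 to 20 rows; each row shifts and turns the commanded pose from where the row before left it, along the tool's axes as they then stand; what a row does not reach is not made up. A row lasts 1/8 s, in which the tool goes at most 62.5 mm and 10.7 degrees, less where a joint would pass 70% of its speed; a pose out of reach is approached as far as the arm can. A call with a gripper value outside its range is refused whole. "jaw" is the finger opening in mm, from 0 to 85.4, set as the call begins (left out, the last holds). The fingers move at their own pace and stop on an object; the grip force is fixed at half the most. Time passes only in rows, so rows that do not move let the fingers close. It gives the time, the measured TCP pose, the force, the opening and the grip force at its end, in the units of the state.
- ctrl.sense(): the state, without advancing time (a new reading comes with each control period).
- vision.read_camera(name): name is "side" or "top" or "wrist"; returns (picture, depth): 384x512x3 uint8, blue, green, red; 384x512 float32, m along the optical axis (not along the pixel's ray), 0 where there is no reading.
- vision.camera_info(name): a dict with "K" (3x3 intrinsics, pixels), "position" and "attitude" of the camera in the world; the wrist camera has in their place "tool_from_camera" (4x4, takes a point from camera to tool coordinates, whose origin is the TCP and whose axes are the flange's). Camera axes: x right, y down, z forward; pixel columns grow to the right and rows downward; lengths in m; the calibration is good to about 2 mm. A picture is of the moment at which its call begins: read the wrist's pose just before it. camera_info takes no time and is no camera call.
- ctrl.hand_in(): hands the job in; it is judged then, once.
Trained networks look in the newest picture that a camera, given by its name, has taken for a name from the list of things; names that differ only in an ending like _2 or _b are one class to them, and where a whole thing is asked for, a point or a joint stands for the part that bears it (a point fixed in the world has none). Each returns a list of dicts, best first, with "score" (0 to 1); they miss things now and then, are a little off and sometimes report something else, mostly with a low value. They report only what shows in the picture. A call takes as long as a camera call.
- vision.search_frame(target, camera): "location" ([row, column] in pixels, amid what is visible of it).
- vision.outline_of(target, camera): "region" (384x512 bool, what is visible of it) and "location" ([row, column] in pixels, amid what is visible of it).
The state is a dict: "time": time; "joint_pos": joint angles; "qd": joint speeds; "joint_efforts": joint torques, N m; "tcp_pos": TCP position; "tool_rot": TCP orientation; "ft_force": force on the tool from outside, world axes, zero at the start; "wrist_torque": the same for the moment, N m; "finger_gap": finger opening in m; "grasp_force": force on a finger pad.
Only numpy, scipy, OpenCV 4.12 (cv2) and the standard library are available. Lean on these libraries where they do the work, as an engineer would, in place of code of your own. Each camera call takes 0.05 s, during which the arm holds its last target. There are 200 camera calls.

## Task

The carver's vise stands on a slotted disc that turns on its base: push the disc's upright wooden knob round until the slot in the disc's rim faces the locking bar, then push the bar by its own knob through the slot, fully home, so that the vise can no longer swivel. Use only light pushes of the fingertips, well short of the force of a grip: take hold of nothing and lift nothing, and leave the tin, stone, handle blank and scraper lying where they are. Finish with the hand clear of everything.

Things in the scene. Friction and masses are not known exactly. Their poses are not given: they have to be found in the camera images.
- swivel_base: Dark iron base screwed to the bench: round foot 236 mm across, 10 mm thick, with an arm 64 mm wide for the locking bar. Origin at bench height on the disc's axis of turning; z up; +y is the bar's line, from the axis out to the bar. A green guide bridge (45 mm wide, top 37 mm above the bench) stands on the arm 122 to 145 mm from the axis; the bar runs through it. Fixed.
- swivel: Bright steel disc, 220 mm across, top 28 mm above the bench, with the vise bolted on. Turns either way without end at a push of about 3.5 N on its knob, and stays where it is left. Origin on the axis at bench height; +y points along its one slot, -y to its turning knob. In line when its +y matches that of swivel_base.
- slot (a point): Mouth of the disc's one slot: mid-slot at the rim, on the top face, 110 mm from the axis. The slot is 18 mm wide, flared to 30 mm over its outermost 7 mm, and runs right through the ring of the disc (46 mm) to a socket in the fixed middle boss.
- turn_knob (a point): Top middle of the disc's upright turning knob of red-brown hardwood, 22 mm in diameter, 88 mm from the axis of turning, opposite the slot. The knob reaches from 34 to 100 mm above the bench (steel collar 30 mm across below it).
- vise_top (a point): Top of the pale round template gripped in the green vise, 104 mm above the bench, 11 mm from the axis of turning. The vise lies along the disc's x axis, 180 mm long, 66 mm wide, jaws 78 mm above the bench; its screw's steel cross handle (80 mm, level, 62 mm above the bench) stands 128 mm out along the disc's -x axis. All of it turns with the disc.
- lock_bar: Flat steel bar, 14 mm wide, 14 to 26 mm above the bench, 116 mm long, round nose, slides only along the base's y axis. Origin at bench height under the nose tip; +y points back to its knob. Drawn back, the nose is 113 to 117 mm from the axis of turning; fully home 51 mm, at a hard stop. Takes about 3 N to slide, stays where left. With the slot out of line by over a few mm it runs against the rim.
- bar_nose (a point): Tip of the bar's rounded nose, 20 mm above the bench.
- bar_knob (a point): Top middle of the bar's upright hardwood knob, 20 mm in diameter, from 32 to 88 mm above the bench (steel collar 22 mm across below it), 105 mm behind the nose.
- wax_tin: Squat round beeswax tin of dented silver metal, 73 mm across, 26 mm high, loose; origin at the middle of its underside. Leave alone.
- burnishing_stone: Smooth grey river stone, 62 mm across, 29 mm high, loose; origin at the middle of its underside. Leave alone.
- ebony_blank: Curved black ebony handle blank lying flat, about 176 mm long along its x axis, 26 mm thick, loose; origin at its middle on the bench. Leave alone.
- scraper_card: Blackened steel scraper card lying flat, 125 x 62 x 2.5 mm, loose; origin at the middle of its underside. Leave alone.

How it is judged:
By the outcome, as a careful person would: the job done as asked, in the order asked, and still so for the second after the job is handed in, with the robot touching nothing.
It also fails if it takes over 58 s, if anything falls off the work surface, if the arm or the gripper's body presses on something with over 40 N, if the wrist force passes 120 N, or if a joint passes its speed limit or range.

## Working session

There is one attempt and no reset: what is moved stays moved. The work goes in short steps, Python scripts to look and compute and a tool call to move; the robot and the scene stay as the last step left them, time stands still between calls to the robot, and variables do not carry over. Pictures are saved under pics/ and viewed, at most 10 in all, crops included, and the job is handed in when it is done.

Besides the shell and the picture viewer there is one more tool, called after "Request:" in YAML: its name, and indented under it one key for each argument. arm_command: Moves the arm, as the interface text tells. Its arguments: {"type":"object","properties":{"commands":{"type":"array","items":{"type":"array","items":{"type":"number"}}},"jaw":{"type":"number"}},"required":["commands"]}

```bash
mkdir -p pics
cat > h.py <<'E'
import numpy as np, cv2
from scipy.spatial.transform import Rotation as R
from station import ctrl, vision
def cam(name):
    i=vision.camera_info(name); K=np.array(i["K"])
    if "tool_from_camera" in i:
        s=ctrl.sense(); T=np.eye(4); T[:3,:3]=rot(s["tool_rot"]); T[:3,3]=s["tcp_pos"]
        T=T@np.array(i["tool_from_camera"])
    else:
        T=np.eye(4); T[:3,:3]=rot(i["attitude"]); T[:3,3]=i["position"]
    return K,T
def rot(a):
    a=np.array(a,float)
    return a if a.shape==(3,3) else R.from_euler("xyz",a).as_matrix()
def at_z(K,T,rc,z):
    d=T[:3,:3]@np.linalg.inv(K)@[rc[1],rc[0],1]; o=T[:3,3]
    return o+d*(z-o[2])/d[2]
def proj(K,T,p):
    c=T[:3,:3].T@(np.array(p)-T[:3,3]); u=K@c; return u[1]/u[2],u[0]/u[2]
E
python3 - <<'E'
from h import *
print(ctrl.sense()); print(vision.camera_info("top"),vision.camera_info("wrist"))
Z=dict(slot=.028,turn_knob=.1,vise_top=.104,bar_nose=.02,bar_knob=.088,swivel=.028,wax_tin=.026,burnishing_stone=.029,ebony_blank=.026,scraper_card=.0025)
ims=[]
for c in ("top","side"):
    K,T=cam(c); im,d=vision.read_camera(c); cv2.imwrite(f"pics/{c}0.png",im)
    for n,z in Z.items():
        for r in vision.search_frame(n,c)[:2]:
            print(c,n,round(r["score"],2),np.round(r["location"]),np.round(at_z(K,T,r["location"],z),3))
E
```

```text
{'time': 0.0, 'joint_pos': array([ 1.24008   ,  0.46946588, -0.04858707,  1.53368784,  0.02409254,
        1.14101441, -0.08227773]), 'qd': array([ 0.00114723, -0.00082892, -0.00245962,  0.00025313, -0.00010016,
       -0.00014691,  0.00272785]), 'joint_efforts': array([-4.29970589e-05, -5.10312545e+01, -4.66102478e-02, -2.37712938e+01,
        1.07019852e-02,  7.49872212e-03,  2.09504844e-05]), 'tcp_pos': array([ 0.20047988, -0.64392591,  0.23024751]), 'tool_rot': array([-3.13960376e+00,  7.04059474e-05,  3.01860033e-01]), 'ft_force': array([-0.46405294,  0.97963041,  0.88423351]), 'wrist_torque': array([-0.02506845, -0.02359638, -0.01344051]), 'grasp_force': 0.0, 'finger_gap': 0.0854040663571878}
{'K': array([[358.5080579 ,   0.        , 252.70224238],
       [  0.        , 358.5080579 , 184.5328324 ],
       [  0.        ,   0.        ,   1.        ]]), 'position': array([ 0.50794762, -0.04962007,  0.75968982]), 'attitude': array([-3.03310724, -0.02019031, -1.54705543])} {'K': array([[290.14640944,   0.        , 254.29259534],
       [  0.        , 290.14640944, 190.48851787],
   
[... 1019 characters left out ...]
5 -0.044  0.029]
top ebony_blank 0.82 [219. 336.] [ 0.522 -0.236  0.026]
top scraper_card 0.66 [112. 220.] [0.748 0.013 0.002]
side slot 0.58 [263. 158.] [0.747 0.035 0.028]
side slot 0.57 [243. 272.] [ 0.545 -0.024  0.028]
side turn_knob 0.79 [243. 276.] [0.54  0.041 0.1  ]
side vise_top 0.85 [242. 276.] [0.539 0.044 0.104]
side bar_nose 0.78 [333. 284.] [0.523 0.151 0.02 ]
side bar_knob 0.91 [332. 283.] [0.528 0.189 0.088]
side swivel 0.97 [242. 278.] [ 0.534 -0.026  0.028]
side wax_tin 0.68 [353. 200.] [0.644 0.193 0.026]
side burnishing_stone 0.72 [343. 353.] [0.422 0.167 0.029]
side ebony_blank 0.9 [181. 278.] [ 0.534 -0.216  0.026]
side scraper_card 0.49 [353. 204.] [0.644 0.181 0.002]
```

View pics/top0.png

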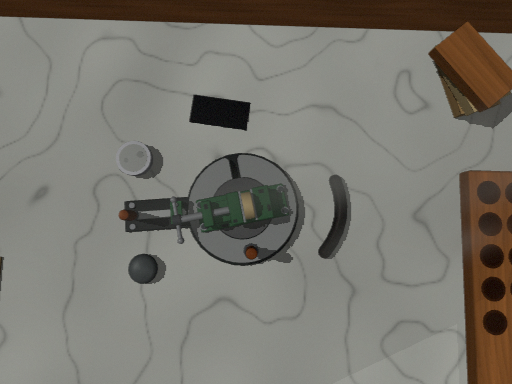

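View pics/side0.png

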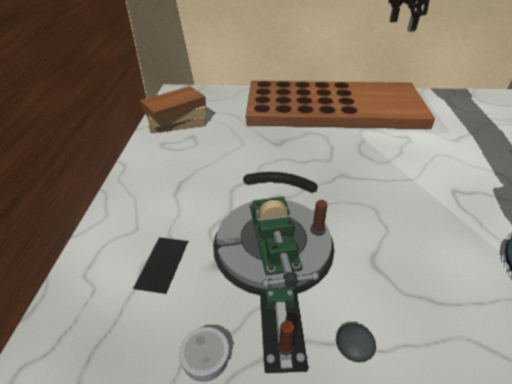

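Top view: the slot is at about (167,234) facing up (+x), the turn knob at (253,251), and the bar knob at (214,124), with the bar pointing left (+y). So the disc has to turn about 80° counter-clockwise. I'll measure this more precisely.

```bash
cat >> h.py <<'E'
from scipy.optimize import least_squares
def cloud(name):
    K,T=cam(name); im,d=vision.read_camera(name)
    v,u=np.indices(d.shape); P=np.stack([(u-K[0,2])/K[0,0]*d,(v-K[1,2])/K[1,1]*d,d],-1)@T[:3,:3].T+T[:3,3]
    P[d<=0]=np.nan
    return im,P,K,T
def measure(name):
    im,P,K,T=cloud(name)
    hsv=cv2.cvtColor(im,cv2.COLOR_BGR2HSV)
    red=((hsv[...,0]<14)&(hsv[...,1]>110)&(hsv[...,2]>40)).astype(np.uint8)
    n,L,s,c=cv2.connectedComponentsWithStats(red)
    for k in range(1,n):
        m=L==k
        if s[k,4]>25:
            top=m&(P[...,2]>np.nanpercentile(P[...,2][m],60)-.004)
            print("red",s[k,4],np.round(c[k][::-1]),"3D",np.round(np.nanmedian(P[top],0),4), "zmax",np.round(np.nanmax(P[...,2][m]),3))
    # disc rim
    o,_=[np.array([.535,-.045]),0]
    m=(abs(P[...,2]-.028)<.005)&(np.hypot(P[...,0]-o[0],P[...,1]-o[1])<.15)
    q=P[m][:,:2]
    cands=[]
    for a in np.arange(-180,180,4):
        w=q-o; an=np.degrees(np.arctan2(w[:,1],w[:,0])); k=abs((an-a+180)%360-180)<2
        if k.sum()>8: cands.append(q[k][np.argsort(np.hypot(*w[k].T))[-2]])
    cands=np.array(cands)
    f=least_squares(lambda x:np.hypot(*(cands-x[:2]).T)-x[2],[*o,.11],loss="soft_l1",f_scale=.002)
    print("disc",np.round(f.x,4),len(cands),"z",np.round(np.nanmedian(P[m][:,2]),4))
    return im,P,f.x
E
python3 - <<'E'
from h import *
im,P,c=measure("top")
for a in range(60,-70,-3):
    pass
g=cv2.cvtColor(im,cv2.COLOR_BGR2GRAY); K,T=cam("top")
for r in (.08,.09,.1):
    A=np.arange(0,360,1.); v=[]
    for a in np.radians(A):
        y,x=proj(K,T,[c[0]+r*np.cos(a),c[1]+r*np.sin(a),.028]); v.append(cv2.getRectSubPix(g,(1,1),(x,y))[0,0])
    v=np.array(v,float); print(r,[(int(a),int(b)) for a,b in zip(A,v) if b<50])
cv2.imwrite("pics/crop.png",cv2.resize(im[130:290,100:320],None,fx=3.6,fy=3.6,interpolation=cv2.INTER_CUBIC))
E
```

```text
red 9408 [ 23. 321.] 3D [ 1.3234 -0.4995 -0.4479] zmax 0.094
red 28 [ 56. 435.] 3D [ 0.8544 -0.4246  0.0767] zmax 0.086
red 4219 [246. 487.] 3D [ 0.4989 -0.5411  0.0403] zmax 0.045
red 75 [214. 123.] 3D [0.52   0.1773 0.0877] zmax 0.091
red 106 [253. 251.] 3D [ 0.4552 -0.0611  0.0999] zmax 0.103
red 426 [363. 481.] 3D [ 0.2542 -0.5203  0.0402] zmax 0.043
red 36 [356. 510.] 3D [ 0.2639 -0.5702  0.0406] zmax 0.044
red 86 [369. 507.] 3D [ 0.2382 -0.562   0.0406] zmax 0.043
red 142 [374. 495.] 3D [ 0.2282 -0.5421  0.0404] zmax 0.044
disc [ 0.5403 -0.0413  0.109 ] 89 z 0.028
0.08 [(7, 36), (8, 34), (9, 32), (10, 24), (11, 22), (12, 23), (13, 25), (14, 24), (15, 24), (16, 23), (17, 30), (18, 47), (120, 46), (121, 41), (122, 49), (187, 49), (188, 43), (189, 35), (190, 31), (191, 27), (192, 22), (193, 20), (194, 18), (195, 16), (196, 14), (197, 23), (198, 34), (199, 48), (259, 44), (260, 45), (261, 44), (262, 44), (263, 46), (264, 48)]
0.09 [(8, 30), (9, 31), (10, 24), (11, 18), (12, 16), (13, 18), (14, 20), (15, 20), (16, 22), (17, 36), (108, 48), (109, 48), (110, 47), (111, 46), (186, 48), (197, 48), (198, 43), (199, 36), (200, 26), (201, 27), (202, 35), (203, 46), (262, 46)]
0.1 [(8, 44), (9, 32), (10, 31), (11, 30), (12, 32), (13, 30), (14, 20), (15, 18), (16, 25), (17, 46), (198, 45)]
```

View pics/crop.png

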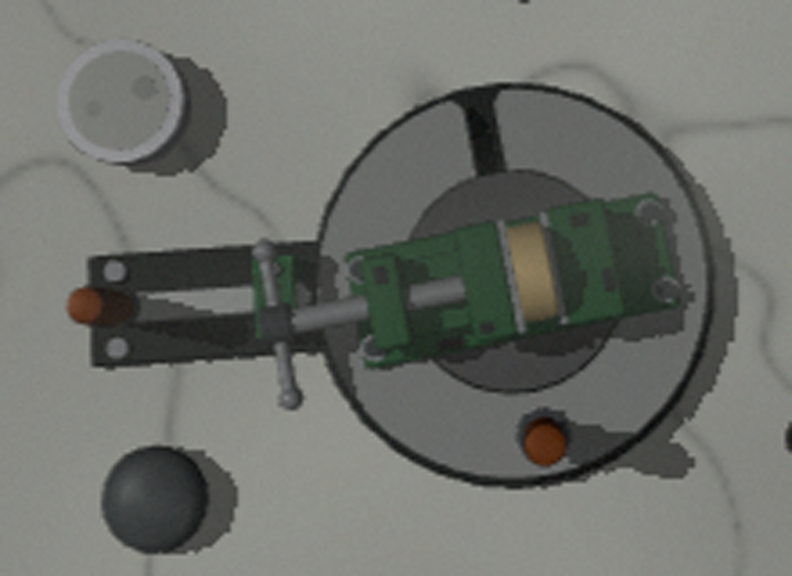

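Request:
arm_command:
  commands:
    - [30,-36.6,0,0,0,0]
    - [30,-36.6,0,0,0,0]
    - [30,-36.6,0,0,0,0]
    - [30,-36.6,0,0,0,0]
    - [30,-36.6,0,0,0,0]
    - [30,-36.6,0,0,0,0]
    - [30,-36.6,0,0,0,0]
    - [30,-36.6,0,0,0,0]
    - [30,-36.6,0,0,0,0]
    - [30,-36.6,0,0,0,0]
    - [30,-36.6,0,0,0,0]
    - [30,-36.6,0,0,0,0]
    - [30,-36.6,0,0,0,0]
    - [30,-36.6,0,0,0,0]
    - [0,0,0,0,0,0]
  jaw: 0

```text
time: 3.02
tcp_pos: [0.4505, -0.0267, 0.2318]
tool_rot: [-3.141, -0.002, 0.309]
ft_force: [-0.9, -0.3, -0.1]
finger_gap: -0.0001
grasp_force: 0.0
```

Request:
arm_command:
  commands:
    - [0,0,0,0,0,-8.6]
    - [0,0,0,0,0,-8.6]
    - [0,0,0,0,0,-8.6]
    - [0,0,0,0,0,-8.6]
    - [0,0,0,0,0,-8.6]
    - [0,0,0,0,0,-8.6]
    - [0,0,0,0,0,-8.6]
    - [0,0,0,0,0,-8.6]
    - [0,0,0,0,0,-8.6]
    - [0,0,0,0,0,-8.6]
    - [0,0,0,0,0,0]
    - [0,0,0,0,0,0]

```text
time: 4.53
tcp_pos: [0.4492, -0.0311, 0.2313]
tool_rot: [-3.141, 0.0, 1.8]
ft_force: [-1.0, 0.0, -0.3]
finger_gap: 0.0002
grasp_force: 0.0
```

```bash
cat >> h.py <<'E'
def totool(target):
    s=ctrl.sense(); M=rot(s["tool_rot"]); return np.round(1000*M.T@(np.array(target)-s["tcp_pos"]),1)
E
python3 - <<'E'
from h import *
s=ctrl.sense(); print(s["time"],s["tcp_pos"],np.degrees(s["tool_rot"]),s["joint_pos"],s["finger_gap"],s["ft_force"])
print(totool([.4471,-.0299,.055]))
im,P,c=measure("wrist"); cv2.imwrite("pics/w1.png",im)
E
```

```text
4.525 [ 0.44922098 -0.03110316  0.23131102] [-1.79992207e+02  2.19577113e-02  1.03107365e+02] [ 0.59005304  0.15271215 -0.67191098  2.01047789  0.11223289  1.01414845
  0.09311928] 0.00023052599557644063 [-0.97378001  0.04404568 -0.31085698]
[  1.7  -1.8 176.3]
red 405 [204. 254.] 3D [ 0.4544 -0.0597  0.0995] zmax 0.102
disc [ 0.5411 -0.0414  0.1095] 90 z 0.0276
```

View pics/w1.png

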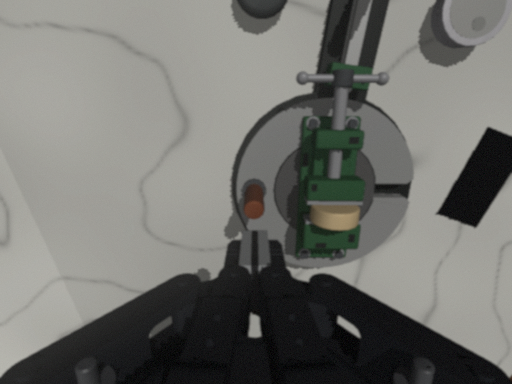

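The wrist view shows the knob at (204,254) and the fingertips beside it. The top and wrist cameras agree within 1–2 mm, so I'll go down behind the knob.

Request:
arm_command:
  commands:
    - [4,-2,16,0,0,0]
    - [0,0,20,0,0,0]
    - [0,0,20,0,0,0]
    - [0,0,20,0,0,0]
    - [0,0,20,0,0,0]
    - [0,0,20,0,0,0]
    - [0,0,20,0,0,0]
    - [0,0,20,0,0,0]
    - [0,0,20,0,0,0]
    - [0,0,0,0,0,0]

```text
time: 5.82
tcp_pos: [0.4446, -0.0265, 0.0536]
tool_rot: [-3.137, -0.002, 1.803]
ft_force: [-0.8, -0.3, -0.2]
finger_gap: -0.0001
grasp_force: 0.0
```

Request:
arm_command:
  commands:
    - [-4,0,0,0,0,0]
    - [-3,0,0,0,0,0]
    - [-3,0,0,0,0,0]
    - [-2,0,0,0,0,0]
    - [0,0,0,0,0,0]

```text
time: 6.45
tcp_pos: [0.4496, -0.0387, 0.0555]
tool_rot: [3.141, 0.0, 1.803]
ft_force: [0.0, 0.5, 0.2]
finger_gap: 0.0002
grasp_force: 0.0
```

Request:
arm_command:
  commands:
    - [-4.6,-0.6,0,0,0,-3]
    - [-4.6,-0.6,0,0,0,-3]
    - [-6.2,-1.2,0,0,0,-4]
    - [-6.2,-1.2,0,0,0,-4]
    - [-6.2,-1.2,0,0,0,-4]
    - [-6.2,-1.2,0,0,0,-4]
    - [0,0,0,0,0,0]

```text
time: 7.32
tcp_pos: [0.4561, -0.0724, 0.055]
tool_rot: [-3.141, -0.001, 2.185]
ft_force: [-1.9, 0.5, -1.2]
finger_gap: -0.0001
grasp_force: 0.0
```

Run:
```python
from h import *
s=ctrl.sense(); print(s["time"],s["tcp_pos"],np.degrees(s["tool_rot"]),s["joint_pos"],s["ft_force"])
measure("top");
```

```text
7.325 [ 0.45609133 -0.07239765  0.05501718] [-1.79951221e+02 -5.00998763e-02  1.25214686e+02] [ 0.59753293  0.46189154 -0.65051162  2.15532281  0.45448183  0.66145927
  0.24578084] [-1.91349971  0.51535083 -1.20116402]
red 8142 [ 13. 287.] 3D [ 1.3257 -0.4624 -0.4981] zmax 0.092
red 150 [ 49. 446.] 3D [ 0.862  -0.4413  0.0898] zmax 0.094
red 240 [ 59. 489.] 3D [ 0.843  -0.5228  0.0899] zmax 0.094
red 198 [ 64. 457.] 3D [ 0.8374 -0.4678  0.0897] zmax 0.093
red 653 [ 90. 482.] 3D [ 0.7813 -0.5171  0.09  ] zmax 0.094
red 55 [ 74. 507.] 3D [ 0.8157 -0.5588  0.0898] zmax 0.093
red 48 [ 79. 480.] 3D [ 0.8036 -0.5045  0.0899] zmax 0.092
red 4863 [257. 488.] 3D [ 0.477  -0.5406  0.0404] zmax 0.045
red 77 [214. 124.] 3D [0.5201 0.1767 0.0878] zmax 0.091
red 28 [322. 473.] 3D [ 0.3236 -0.5065  0.0378] zmax 0.04
red 43 [364. 508.] 3D [ 0.248  -0.5637  0.0402] zmax 0.044
red 39 [377. 508.] 3D [ 0.226  -0.5658  0.0408] zmax 0.042
red 26 [379. 470.] 3D [ 0.2095 -0.5051  0.0205] zmax 0.029
red 26 [380. 493.] 3D [ 0.2172 -0.5369  0.0405] zmax 0.043
disc [ 0.544  -0.0397  0.1066] 83 z 0.028
```

Request:
arm_command:
  commands:
    - [-6.2,-1.2,0,0,0,-4]
    - [-6.2,-1.2,0,0,0,-4]
    - [-6.2,-1.2,0,0,0,-4]
    - [-6.2,-1.2,0,0,0,-4]
    - [-6.2,-1.2,0,0,0,-4]
    - [-6.2,-1.2,0,0,0,-4]
    - [-6.2,-1.2,0,0,0,-4]
    - [-6.2,-1.2,0,0,0,-4]
    - [-6.2,-1.2,0,0,0,-4]
    - [-6.2,-1.2,0,0,0,-4]
    - [-6.2,-1.2,0,0,0,-4]
    - [-4.6,-0.8,0,0,0,-3]
    - [0,0,0,0,0,0]

```text
time: 9.0
tcp_pos: [0.5077, -0.1233, 0.0549]
tool_rot: [-3.14, -0.002, 3.005]
ft_force: [-3.2, -0.9, 0.5]
finger_gap: -0.0002
grasp_force: 0.0
```

```bash
cat >> h.py <<'E'
C=np.array([.5405,-.0413])
def slot(name="top",lo=20,hi=140,c=C):
    K,T=cam(name); im,d=vision.read_camera(name); g=cv2.cvtColor(im,cv2.COLOR_BGR2GRAY)
    for r in (.075,.085,.095):
        A=np.arange(lo,hi,.5); v=[]
        for a in np.radians(A):
            y,x=proj(K,T,[c[0]+r*np.cos(a),c[1]+r*np.sin(a),.028]); v.append(cv2.getRectSubPix(g,(1,1),(x,y))[0,0])
        v=np.array(v,float); t=(np.median(v)+v.min())/2; k=A[v<t]
        if len(k): 
            runs=np.split(k,np.where(np.diff(k)>1)[0]+1); print(r,"thr",t,[(q[0],q[-1],round(q.mean(),1)) for q in runs if len(q)>3])
    return im
E
python3 - <<'E'
from h import *
s=ctrl.sense(); w=s["tcp_pos"][:2]-C
print(s["time"],s["tcp_pos"],np.degrees(s["tool_rot"]),s["joint_pos"],s["ft_force"],np.hypot(*w),np.degrees(np.arctan2(w[1],w[0]))%360)
im=slot(); cv2.imwrite("pics/t2.png",cv2.resize(im[130:290,100:320],None,fx=3.6,fy=3.6))
E
```

```text
9.0 [ 0.50774283 -0.12327183  0.05491787] [-1.79929253e+02 -9.31947647e-02  1.72147408e+02] [ 0.78630679  0.60254246 -0.82514437  2.01362091  0.62317051  0.79679725
  1.02526007] [-3.24368601 -0.85980657  0.54377498] 0.0882746480992972 248.21761379738763
0.075 thr 87.0 [(np.float64(76.5), np.float64(90.0), np.float64(83.2))]
0.085 thr 88.5 [(np.float64(77.5), np.float64(89.0), np.float64(83.2))]
0.095 thr 86.0 [(np.float64(78.0), np.float64(88.5), np.float64(83.2))]
```

View pics/t2.png

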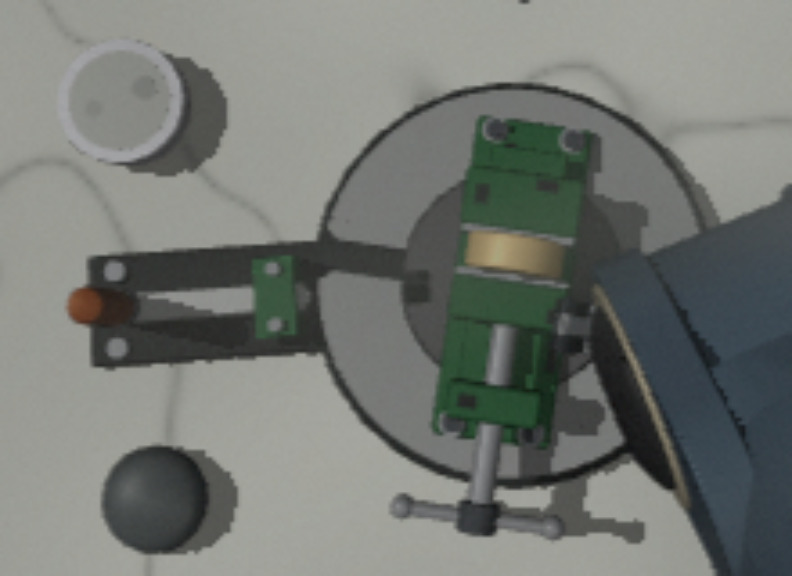

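The slot is at 83.2° and close to the bar's line. I'll check the bar's line from the bridge, the nose and the base arm.

Run:
```python
from h import *
K,T=cam("top")
for n,(r,c),z in [("bridge",(298,274),.037),("socket",(287,417),.026),("nose",(295,303),.024),("screw1",(271,115),.012),("screw2",(348,117),.012)]:
    p=at_z(K,T,(130+(r+.5)/3.6-.5,100+(c+.5)/3.6-.5),z)[:2]; w=p-C; print(n,p,np.hypot(*w),np.degrees(np.arctan2(w[1],w[0])))
im,P,K,T=cloud("top")
# base arm edges: dark low pixels at several y
g=cv2.cvtColor(im,cv2.COLOR_BGR2GRAY)
for y in (.1,.125,.14,.16):
    X=np.arange(.46,.58,.0005); v=[]
    for x in X:
        a,b=proj(K,T,[x,y,.010]); v.append(cv2.getRectSubPix(g,(1,1),(b,a))[0,0])
    k=X[np.array(v)<75]; print(y,k.min(),k.max(),(k.min()+k.max())/2,np.degrees(np.arctan2(y-C[1],(k.min()+k.max())/2-C[0])))
```

```text
bridge [0.52684989 0.09040048] 0.13240597442001958 95.91729693369744
socket [0.53531327 0.01217192] 0.053722882427009934 95.54030549768825
nose [0.52928279 0.0766383 ] 0.11847053926437158 95.43310675185106
screw1 [0.54076637 0.18704984] 0.22834999050171334 89.93316555323342
screw2 [0.49683738 0.18327082] 0.22877604491100229 101.00257579900489
0.1 0.49500000000000005 0.558 0.5265000000000001 95.65839657634929
0.125 0.49250000000000005 0.556 0.5242500000000001 95.5809378803838
0.14 0.49150000000000005 0.5545000000000001 0.5230000000000001 95.51340002866752
0.16 0.48950000000000005 0.5525000000000001 0.5210000000000001 95.53299793212288
```

Request:
arm_command:
  commands:
    - [-4.6,-0.8,0,0,0,-3]
    - [-4.6,-0.8,0,0,0,-3]
    - [-4.6,-0.8,0,0,0,-3]
    - [-3.1,-0.5,0,0,0,-2]
    - [0,0,0,0,0,0]

```text
time: 9.72
tcp_pos: [0.5252, -0.1264, 0.0553]
tool_rot: [-3.141, 0.0, -3.085]
ft_force: [-2.1, -1.8, -0.3]
finger_gap: 0.0001
grasp_force: 0.0
```

Run:
```python
from h import *
s=ctrl.sense(); w=s["tcp_pos"][:2]-C
print(s["time"],s["tcp_pos"],np.degrees(s["tool_rot"]),s["ft_force"],np.hypot(*w),np.degrees(np.arctan2(w[1],w[0]))%360)
im=slot(); cv2.imwrite("pics/t3.png",cv2.resize(im[130:290,100:320],None,fx=3.6,fy=3.6))
```

```text
9.725 [ 0.52521078 -0.12641421  0.05529417] [-1.79994273e+02  9.90077137e-03 -1.76750143e+02] [-2.14612182 -1.80934918 -0.34038597] 0.08647652408199863 259.8164596654213
0.075 thr 87.0 [(np.float64(20.0), np.float64(30.5), np.float64(25.2)), (np.float64(89.0), np.float64(102.0), np.float64(95.5))]
0.085 thr 86.5 [(np.float64(20.0), np.float64(22.5), np.float64(21.2)), (np.float64(25.0), np.float64(28.0), np.float64(26.5)), (np.float64(90.0), np.float64(101.0), np.float64(95.5))]
0.095 thr 90.0 [(np.float64(23.0), np.float64(25.0), np.float64(24.0)), (np.float64(90.5), np.float64(100.5), np.float64(95.5))]
```

The slot is in line: slot and bar both at 95.5°. Next I back off, rise and cross to the bar knob.

Request:
arm_command:
  commands:
    - [6,0,0,0,0,0]
    - [9,0,0,0,0,0]
    - [10,0,0,0,0,0]
    - [0,0,-35,0,0,0]
    - [0,0,-40,0,0,0]
    - [0,0,-40,0,0,0]
    - [0,0,-35,0,0,0]
    - [-4.5,42,0,0,0,0]
    - [-4.5,42,0,0,0,0]
    - [-4.5,42,0,0,0,0]
    - [-4.5,42,0,0,0,0]
    - [-4.5,42,0,0,0,0]
    - [-4.5,42,0,0,0,0]
    - [-4.5,42,0,0,0,0]
    - [-4.5,42,0,0,0,0]
    - [0,0,0,0,0,0]

```text
time: 11.78
tcp_pos: [0.5153, 0.2138, 0.2058]
tool_rot: [3.139, 0.001, -3.077]
ft_force: [-0.7, -0.9, -0.3]
finger_gap: 0.0002
grasp_force: 0.0
```

Request:
arm_command:
  commands:
    - [0,0,0,0,0,8.8]
    - [0,0,0,0,0,8.8]
    - [0,0,0,0,0,8.8]
    - [0,0,0,0,0,8.8]
    - [0,0,0,0,0,8.8]
    - [0,0,0,0,0,8.8]
    - [0,0,0,0,0,8.8]
    - [0,0,0,0,0,8.8]
    - [0,0,0,0,0,8.8]
    - [0,0,0,0,0,8.6]
    - [0,0,0,0,0,0]
    - [0,0,0,0,0,0]

```text
time: 13.28
tcp_pos: [0.5167, 0.2091, 0.2053]
tool_rot: [3.142, 0.0, 1.668]
ft_force: [0.5, 0.9, -0.1]
finger_gap: -0.0001
grasp_force: 0.0
```

Run:
```python
from h import *
s=ctrl.sense()
print(s["time"],s["tcp_pos"],np.degrees(s["tool_rot"]),s["ft_force"],s["joint_pos"])
print(totool([.5169,.21,.05]))
im,P,c=measure("wrist"); cv2.imwrite("pics/w4.png",im); slot("wrist",60,130)
```

```text
13.275 [0.51671201 0.20907109 0.20527899] [1.79997064e+02 2.07137320e-02 9.55697234e+01] [ 0.50319977  0.85683485 -0.11984958] [ 0.06571487  0.38037615 -0.6707615   1.81736238  0.27173858  1.03732561
 -0.61284315]
[  1.    0.3 155.3]
red 394 [210. 255.] 3D [0.5197 0.1798 0.0874] zmax 0.089
disc [ 0.5366 -0.0026  0.0082] 6 z 0.0275
0.075 thr 13.0 []
0.085 thr 14.5 [(np.float64(76.0), np.float64(77.5), np.float64(76.8)), (np.float64(80.0), np.float64(85.0), np.float64(82.5)), (np.float64(87.0), np.float64(91.5), np.float64(89.1))]
0.095 thr 17.75 [(np.float64(62.0), np.float64(64.5), np.float64(63.2)), (np.float64(66.5), np.float64(68.5), np.float64(67.5)), (np.float64(88.5), np.float64(92.5), np.float64(90.5))]
```

View pics/w4.png

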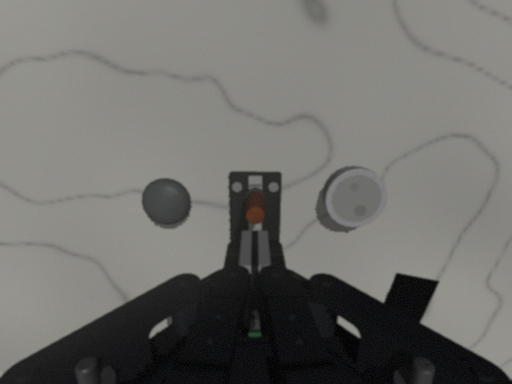

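The bar knob is at (210,255), straight ahead of the fingers, and clear of the stone (200,166) and the tin (196,354). Going down, then re-checking the slot.

Request:
arm_command:
  commands:
    - [4,0,15,0,0,0]
    - [0,0,20,0,0,0]
    - [0,0,20,0,0,0]
    - [0,0,20,0,0,0]
    - [0,0,20,0,0,0]
    - [0,0,20,0,0,0]
    - [0,0,20,0,0,0]
    - [0,0,20,0,0,0]
    - [0,0,0,0,0,0]

```text
time: 14.5
tcp_pos: [0.5153, 0.2132, 0.0485]
tool_rot: [-3.138, 0.001, 1.667]
ft_force: [0.7, -0.6, 0.2]
finger_gap: 0.0004
grasp_force: 0.0
```

Run:
```python
from h import *
s=ctrl.sense()
print(s["time"],s["tcp_pos"],s["ft_force"]); slot("top",60,130)
```

```text
14.5 [0.51531985 0.21316388 0.0484579 ] [ 0.68938094 -0.6494283   0.16851839]
0.075 thr 66.0 [(np.float64(89.0), np.float64(101.5), np.float64(95.2))]
0.085 thr 57.0 [(np.float64(90.5), np.float64(100.5), np.float64(95.5))]
0.095 thr 60.0 [(np.float64(91.0), np.float64(99.5), np.float64(95.2))]
```

Request:
arm_command:
  commands:
    - [-5,0,0,0,0,0]
    - [-4,0,0,0,0,0]
    - [-4,0,0,0,0,0]
    - [-4,0,0,0,0,0]
    - [-4,0,0,0,0,0]
    - [-4,0,0,0,0,0]
    - [-4,0,0,0,0,0]
    - [-3,0,0,0,0,0]
    - [0,0,0,0,0,0]

```text
time: 15.68
tcp_pos: [0.5197, 0.1811, 0.0502]
tool_rot: [3.142, 0.001, 1.666]
ft_force: [0.1, 0.6, -0.3]
finger_gap: -0.0003
grasp_force: 0.6
```

Request:
arm_command:
  commands:
    - [-4,0,0,0,0,0]
    - [-4,0,0,0,0,0]
    - [-4,0,0,0,0,0]
    - [-4,0,0,0,0,0]
    - [-4,0,0,0,0,0]
    - [-4,0,0,0,0,0]
    - [-4,0,0,0,0,0]
    - [-4,0,0,0,0,0]
    - [0,0,0,0,0,0]

```text
time: 16.8
tcp_pos: [0.5224, 0.1489, 0.0502]
tool_rot: [-3.141, 0.001, 1.666]
ft_force: [0.1, 1.2, 0.9]
finger_gap: -0.0
grasp_force: 0.3
```

Request:
arm_command:
  commands:
    - [-2,0,0,0,0,0]
    - [-2,0,0,0,0,0]
    - [-2,0,0,0,0,0]
    - [-2,0,0,0,0,0]
    - [-2,0,0,0,0,0]

```text
time: 17.42
tcp_pos: [0.5232, 0.1399, 0.0502]
tool_rot: [-3.141, 0.0, 1.667]
ft_force: [-0.5, 2.4, -0.5]
finger_gap: 0.0
grasp_force: 1.3
```

Run:
```python
from h import *
s=ctrl.sense()
print(s["time"],s["tcp_pos"],s["ft_force"],np.hypot(*(s["tcp_pos"][:2]-C))); 
im=slot("top",60,130);cv2.imwrite("pics/t5.png",cv2.resize(im[130:290,100:320],None,fx=3.6,fy=3.6))
```

```text
17.425 [0.52321703 0.1399026  0.0502396 ] [-0.4516764   2.42016339 -0.45595382] 0.18202495611405964
0.075 thr 74.0 [(np.float64(88.5), np.float64(90.0), np.float64(89.2)), (np.float64(101.0), np.float64(102.5), np.float64(101.8))]
0.085 thr 73.5 [(np.float64(89.0), np.float64(91.0), np.float64(90.0)), (np.float64(100.5), np.float64(102.0), np.float64(101.2))]
0.095 thr 70.5 []
```

View pics/t5.png

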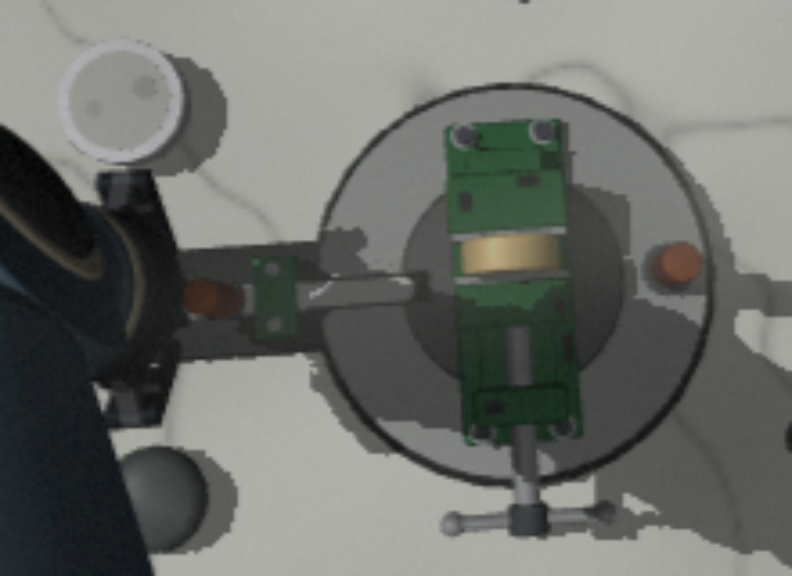

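The bar is centred in the slot, with its nose at about (288,413) and nearly home. I'll push on until the stop raises the force.

Request:
arm_command:
  commands:
    - [-1.5,0,0,0,0,0]
    - [-1.5,0,0,0,0,0]
    - [-1,0,0,0,0,0]

```text
time: 17.85
tcp_pos: [0.5236, 0.1359, 0.0502]
tool_rot: [-3.141, 0.0, 1.667]
ft_force: [-1.9, 2.2, -0.4]
finger_gap: 0.0004
grasp_force: 1.3
```

Request:
arm_command:
  commands:
    - [-1,0,0,0,0,0]
    - [-1,0,0,0,0,0]

```text
time: 18.1
tcp_pos: [0.5238, 0.1346, 0.0503]
tool_rot: [-3.141, -0.001, 1.667]
ft_force: [-1.9, 4.3, -0.3]
finger_gap: -0.0
grasp_force: 2.5
```

Request:
arm_command:
  commands:
    - [-1,0,0,0,0,0]

```text
time: 18.23
tcp_pos: [0.5238, 0.1346, 0.0503]
tool_rot: [3.142, -0.002, 1.668]
ft_force: [-2.4, 6.4, -0.9]
finger_gap: 0.0
grasp_force: 3.5
```

Request:
arm_command:
  commands:
    - [-1,0,0,0,0,0]

```text
time: 18.35
tcp_pos: [0.5238, 0.1346, 0.0503]
tool_rot: [3.141, -0.004, 1.668]
ft_force: [-2.1, 8.8, -1.3]
finger_gap: -0.0
grasp_force: 4.3
```

It has reached the hard stop at 177 mm, as expected (51+105+21). Backing off and rising clear.

Request:
arm_command:
  commands:
    - [8,0,0,0,0,0]
    - [15,0,0,0,0,0]
    - [12,0,0,0,0,0]
    - [0,0,-35,0,0,0]
    - [0,0,-40,0,0,0]
    - [0,0,-40,0,0,0]
    - [0,0,-40,0,0,0]
    - [30,0,0,0,0,0]
    - [40,0,0,0,0,0]
    - [40,0,0,0,0,0]
    - [0,0,0,0,0,0]
    - [0,0,0,0,0,0]

```text
time: 19.85
tcp_pos: [0.5103, 0.2762, 0.2051]
tool_rot: [-3.141, 0.001, 1.667]
ft_force: [-0.4, -0.6, -0.3]
finger_gap: -0.0002
grasp_force: 0.0
```

Run:
```python
from h import *
s=ctrl.sense(); print(s["time"],s["tcp_pos"],s["ft_force"])
im,P,K,T=cloud("top"); cv2.imwrite("pics/t6.png",cv2.resize(im[90:290,100:360],None,fx=3,fy=3))
hsv=cv2.cvtColor(im,cv2.COLOR_BGR2HSV)
m=(hsv[...,0]<14)&(hsv[...,1]>110)&(hsv[...,2]>40)&(abs(P[...,2]-.088)<.003)&(np.hypot(P[...,0]-.52,P[...,1]-.115)<.04)
p=np.nanmedian(P[m],0); print(p,np.hypot(*(p[:2]-C)), "home = 0.156")
```

```text
19.85 [0.5103451  0.27615022 0.20507162] [-0.38559463 -0.64789896 -0.25317289]
[0.52751045 0.10976393 0.08718142] 0.1516213679686712 home = 0.156
```

View pics/t6.png

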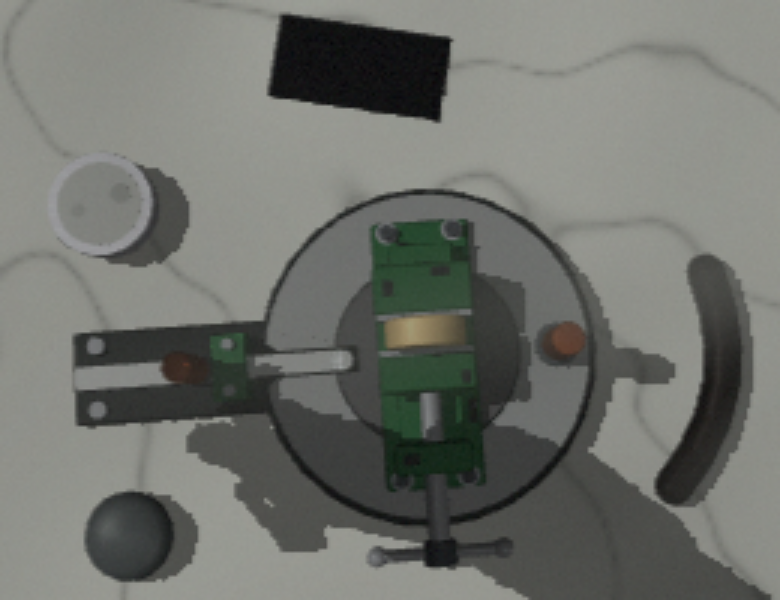

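The bar runs through the slot into the socket at about (358,348), the other things haven't moved, and the hand is clear.

```bash
python3 -c "
from station import ctrl
print(ctrl.hand_in())"
```

```text
the job is handed in; nothing more can be done
None
```

The slot is lined up with the bar and the bar is pushed home to its hard stop, so the vise is locked; nothing else was moved, the hand is clear, and the job is handed in.

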